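# Close up the row of blocks in the glue-up jig and lock the slide

### The job

Close up the three pine blocks in the glue-up jig: swing the cam lever right over to the eccentric's low point so that the slide runs free, then push the slide's jaw forward until the blocks stand tight together against the end stop, and finally swing the lever back until the eccentric bites firmly and locks the slide there. Do it all by pushing with the fingertips; pick nothing up, and leave the spare block and the other things on and around the jig where they are.

Things in the scene. Friction and masses are not known exactly. Their poses are not given: they have to be found in the camera images.
- jig: glue-up jig, fixed to the bench: plywood baseboard 480 x 240 mm, 18 mm thick. Origin at the centre of its underside, on the bench top (z = 0); x points forward along the channel to the end stop, y across it to the side of the cam lever, z up. The channel is 64 mm wide, centred on y = -45 mm, its floor is the baseboard's top; the hardwood rails beside it are 40 mm high above the bench
- stop_face (a point): middle of the end stop's face, 14 mm above the channel floor, at jig x = 190 mm, y = -45 mm; axes as the jig's. The blocks are to be closed up against this face; the stop's top is 60 mm above the bench
- stop_dowel (a point): top of the upright wooden stop dowel, 12 mm diameter, 48 mm above the bench, at jig x = -52 mm, y = 73 mm; the lever's side rests against it when the cam is at its low point
- slide (a joint): position of the slide in m along the jig's x: 0 at the rear end of its travel, growing forward, at most 0.080. Locked, it holds against a push of 25 N; unlocked it runs with about 4 N of friction and stays where it is left. The row of three blocks is closed tight at 0.068. When the cam is turned off it rolls the slide back by about 5 mm
- jaw_face (a point): middle of the front face of the slide's jaw, 14 mm above the channel floor, at jig x = 20 mm + slide value; axes as the jig's. The jaw is a hardwood upright 60 mm wide, 30 mm thick (reaching back from this face), top 78 mm above the bench. Behind it lies the slide's flat bar, 60 mm wide, 209 mm long, top 40 mm above the bench, with a black rubber facing on the cam's side
- jaw_back (a point): middle of the jaw's flat back face, 30 mm behind jaw_face and 63 mm above the bench; axes as the jig's: the place to push the slide forward. The face is free from 40 to 78 mm above the bench, with a clear space of 150 mm behind it over the bar
- cam (a joint): angle of the eccentric in rad, anticlockwise from above positive. 0: low point faces the slide (2 mm clear), lever straight out along the jig's +y against the stop dowel. From 0.84 the disc bites into the slide's rubber facing; firmly locked it is at 0.93 to 1.05, the lever slanting back towards the slide's tail. At most 1.25. It stays where left; let go after biting it relaxes by 0.03 at most
- cam_pivot (a point): on the bolt the eccentric turns on, at jig x = -70 mm, y = 11 mm, at mid thickness, 31 mm above the bench; its y axis points along the lever to its end, z up. The eccentric is a hardwood disc of 60 mm diameter, bolted 6 mm off its centre. The bolt is stiff: about 4 N at the lever's end turns it free, 9 N lock it to 0.93 and 15 N to 1.03, rising steadily, without a click
- lever_end (a point): on the lever's middle line, 125 mm from the bolt's axis, 31 mm above the bench; its y axis points outward along the lever. The lever is a straight hardwood bar, 24 mm wide, 18 mm thick (22 to 40 mm above the bench), its round end 140 mm from the bolt's axis. Both long sides are free for a fingertip from about 95 mm out
- block_a: pine block, 34 mm along the channel, 58 mm across it, 28 mm high, 30 g, loose, lying flat on the channel floor, the one next to the slide's jaw; in the closed row its centre is at jig x = 105 mm; origin at the centre of its underside
- block_b: pine block, 34 mm along the channel, 58 mm across it, 28 mm high, 30 g, loose, lying flat on the channel floor, the middle one; in the closed row at jig x = 139 mm; origin at the centre of its underside
- block_c: pine block, 34 mm along the channel, 58 mm across it, 28 mm high, 30 g, loose, lying flat on the channel floor, the one next to the end stop; in the closed row at jig x = 173 mm; origin at the centre of its underside
- glue_bottle: white glue bottle with a pointed red cap, 62 mm diameter, 168 mm tall, standing on the bench beyond the jig's end stop
- glass_jar: glass jar with black lid, 72 mm diameter, 120 mm tall, standing on the bench beside the jig
- screw_tin: open aluminium tin, 76 mm diameter, 55 mm tall, standing on the bench on the lever side of the jig
- sanding_block: cork sanding block 95 x 60 x 30 mm lying on the bench on the lever's side of the jig
- hammer: hammer, 280 mm long, lying on the bench behind the jig's tail end; origin under its middle
- steel_rule: steel rule 200 x 25 x 3 mm lying on the bench along the far guide rail
- spare_block: a fourth pine block, 34 x 58 x 28 mm, lying on the jig's baseboard outside the channel; it is not part of the row
Things that resemble listed ones, but are neither listed nor needed, are in the scene too. Leave any orange or pink look-alike of the block_c alone.

How it is judged:
On the way, in this order (a step that is already met when the one before it is completed fails the run):
1. the cam is turned to its low point (within 0.25 rad) while the slide has not been pushed forward yet (jaw within 12 mm of its start) (value of joint cam below 0.25 rad and distance of jaw_face from where it was at the start of the episode below 0.012 m), for 0.1 s.
2. with the lever still off, the slide has closed the row of blocks against the end stop (value of joint cam below 0.5 rad and x of jaw_face in the frame of jig above 0.0845 m and x of block_a in the frame of jig between 0.101 and 0.108 m and y of block_a in the frame of jig between -0.051 and -0.039 m and z of each of block_a, block_b, block_c in the frame of jig below 0.022 m and angle between each of block_a, block_b, block_c's own z axis and vertical below 0.12 rad and x of block_b in the frame of jig between 0.135 and 0.142 m and y of block_b in the frame of jig between -0.051 and -0.039 m and x of block_c in the frame of jig between 0.169 and 0.176 m and y of block_c in the frame of jig between -0.051 and -0.039 m), for 0.1 s.
At the end, for the whole second after the job is handed in: The cam bites (joint cam above 0.90 rad); the jaw's face is within 3.5 mm of its place with the row closed; each block lies flat in the channel within 4 mm of its place in the closed row (6 mm sideways); all at rest (value of joint cam above 0.9 rad and x of jaw_face in the frame of jig above 0.0845 m and x of block_a in the frame of jig between 0.101 and 0.108 m and y of block_a in the frame of jig between -0.051 and -0.039 m and z of each of block_a, block_b, block_c in the frame of jig below 0.022 m and angle between each of block_a, block_b, block_c's own z axis and vertical below 0.12 rad and x of block_b in the frame of jig between 0.135 and 0.142 m and y of block_b in the frame of jig between -0.051 and -0.039 m and x of block_c in the frame of jig between 0.169 and 0.176 m and y of block_c in the frame of jig between -0.051 and -0.039 m and linear speed of each of block_a, block_b, block_c below 0.01 m/s and velocity of joint cam between -0.05 and 0.05 rad/s); the robot touches nothing.
It fails at once if a block of the row is lifted more than 12 mm or tipped over (z of any of block_a, block_b, block_c in the frame of jig above 0.03 m or angle between any of block_a, block_b, block_c's own z axis and vertical above 0.5 rad).
It fails at once if the spare block or another bystander is moved more than 20 mm (distance of any of glue_bottle, glass_jar, screw_tin, sanding_block, hammer, steel_rule, spare_block from where it was at the start of the episode above 0.02 m).
It also fails if it takes over 70 s, if anything falls off the work surface, if the arm or the gripper's body presses on something with over 40 N, if the wrist force passes 120 N, or if a joint passes its speed limit or range.

### The arm

A 7-joint arm with a two-finger parallel gripper is mounted at the origin on the work surface. World frame = base frame: x ahead of the robot, y to its left, z up, the work surface at z = 0. Lengths are in m, angles in rad, forces in N, time in s.
With the tool pointing down it reaches from about 0.4 to 0.875 m from the base axis. Payload 19.3 kg.
Tool frame: the origin (TCP) lies on the centre line of the jaws, within the pads' length; the fingertips stand 14 mm ahead of it and the grasp point (between the pads) lies 5 mm behind it; y points along the fingers, x is the direction in which the jaws open and shut, and the axes are right-handed (so a half turn about y gives the same grasp; the last joint's range is limited). The gripper opens to 85 mm and grips with 20 to 120 N. Pads are 22 mm wide; open, the fingers measure 114 mm over their backs; the gripper's body (76 mm by 85 mm) begins 54 mm behind the grasp point. The pads swing forward as they close: fully open they stand 13 mm farther back than shut.
Start: joints at [1.062, 0.521, -0.036, 1.599, 0.021, 1.021, -0.113], TCP at [0.266, -0.566, 0.209] pointing down, gripper open.
Joint ranges: [-2.91, 2.91], [-0.3, 2.13], [-1.5, 1.42], [0.17, 2.43], [-1.26, 4.41], [0.16, 1.93], [-2.52, 2.52]. Speed limits (rad/s): [1.89, 1.89, 2.39, 2.39, 3.01, 3.01, 3.01].

### API

Orientations are given as [roll, pitch, yaw] about the fixed x, y, z axes, in that order (R = Rz(yaw) Ry(pitch) Rx(roll)).
In Python, from workcell import monitor, grab_frame, workorder gives the robot as it stands.
- The arm moves only by the tool drive_tool, never from a script. Its argument "steps" is one flat list of numbers, 5 for each row, row after row: the finger opening in mm, from 0 to 85.4, then the shift along the world's x, y, z in mm, then the turn about the world's z in degrees. In form: [fingers, tx, ty, tz, twist, fingers, tx, ty, tz, twist, ...]. A call has exactly 5 rows; each row shifts and turns the commanded pose from where the row before left it; what a row does not reach is not made up. A row lasts 1/12 s, in which the tool goes at most 41.7 mm and 7.16 degrees, less where a joint would pass 70% of its speed; a pose out of reach is approached as far as the arm can. A call is refused whole if a number of a shift passes 41.7 or a number of a turn 7.16, either way. A call with a gripper value outside its range is refused whole. The fingers move at their own pace and stop on an object; "grip_force" is the grip in N (left out, the last holds). Time passes only in rows, so rows that do not move let the fingers close, or fill a call up. It gives the time, the measured TCP pose, the force and the opening at its end, in the units of the state.
- monitor.observe(): the state, without advancing time (a new reading comes with each control period).
- grab_frame(name): name is "scene" or "top" or "wrist"; returns a dict with "frame" (384x512x3 uint8, red, green, blue), "vertical_fov" (degrees; the focal length in pixels is half the picture's height over the tangent of half this angle, whatever the lens; pixels are square), "cx", "cy" (the principal point, pixels), "xyz" and "orientation" of the camera in the world. Camera axes: x right, y down, z forward; pixel columns grow to the right and rows downward; lengths in m; the calibration is good to about 2 mm. A picture is of the moment at which its call begins. There is no depth.
- workorder.job_done(): hands the job in, once; it reports no verdict.
The state is a dict: "clock": time; "qpos": joint angles; "qd": joint speeds; "joint_efforts": joint torques, N m; "position": TCP position; "tool_rot": TCP orientation; "force": force on the tool from outside, world axes, zero at the start; "moment": the same for the moment, N m; "grip_width": finger opening in m.
Only numpy, scipy, OpenCV 4.12 (cv2) and the standard library are available. Lean on these libraries where they do the work, as an engineer would, in place of code of your own. Each camera call takes 0.05 s, during which the arm holds its last target. There are 200 camera calls.

## Working session

There is one attempt and no reset: what is moved stays moved. The work goes in short steps, Python scripts to look and compute and a tool call to move; the robot and the scene stay as the last step left them, time stands still between calls to the robot, and variables do not carry over. Pictures are saved under pics/ and viewed, about 8 in all and at most 12, crops included, and the job is handed in when it is done.

Besides the shell and the picture viewer there is one more tool, called after ">>>" as name(argument=value, ...), one argument or row to a line, values as JSON. drive_tool: Moves the arm, as the interface text tells. Its arguments: {"type":"object","properties":{"steps":{"type":"array"},"grip_force":{"type":"number"}},"required":["steps"]}

```bash
mkdir -p pics; ls; cat > h.py <<'E'
import numpy as np, cv2, json
from scipy.spatial.transform import Rotation as R
from workcell import monitor, grab_frame, workorder
def cam(g):
    h,w=g["frame"].shape[:2]
    f=h/2/np.tan(np.radians(g["vertical_fov"])/2)
    o=np.array(g["orientation"],float)
    M=R.from_euler("xyz",o).as_matrix() if o.size==3 else (o if o.ndim==2 else R.from_quat(o).as_matrix())
    return f,g["cx"],g["cy"],np.array(g["xyz"]),M
def ray(g,u,v,z):
    f,cx,cy,p,M=cam(g); d=M@np.array([(u-cx)/f,(v-cy)/f,1]); return p+d*(z-p[2])/d[2]
def proj(g,P):
    f,cx,cy,p,M=cam(g); c=M.T@(np.array(P)-p); return np.array([cx+f*c[0]/c[2],cy+f*c[1]/c[2]])
def save(g,n,crop=None,s=1):
    im=g["frame"][:,:,::-1]
    if crop: im=im[crop[1]:crop[3],crop[0]:crop[2]]
    cv2.imwrite(n,cv2.resize(im,None,fx=s,fy=s,interpolation=cv2.INTER_CUBIC))
def state():
    s=monitor.observe(); print({k:np.round(s[k],4).tolist() for k in ("clock","position","tool_rot","force","grip_width")})
E
python3 - <<'E'
from h import *
state()
for n in("top","scene"):
    g=grab_frame(n); print(n,{k:g[k] for k in g if k!="frame"}); save(g,f"pics/{n}0.png",s=1.5); np.save(f"{n}0.npy",g,allow_pickle=True)
E
```

```text
pics
{'clock': 0.0, 'position': [0.2653, -0.5655, 0.2086], 'tool_rot': [-1.5709, 0.0012, -1.132], 'force': [0.1954, -0.1433, 0.3852], 'grip_width': 0.0857}
top {'vertical_fov': 57.3123848106241, 'cx': 258.55271760208694, 'cy': 190.64150157495942, 'xyz': array([ 4.39701145e-01, -7.76690516e-04,  1.03939112e+00]), 'orientation': array([-3.01400729,  0.02935888, -1.58768078])}
scene {'vertical_fov': 57.530616721454344, 'cx': 255.06004479402634, 'cy': 192.21047525641328, 'xyz': array([ 1.00990523, -0.46322352,  0.74342299]), 'orientation': array([-2.3776262 , -0.01503093,  0.77875899])}
```

View pics/top0.png

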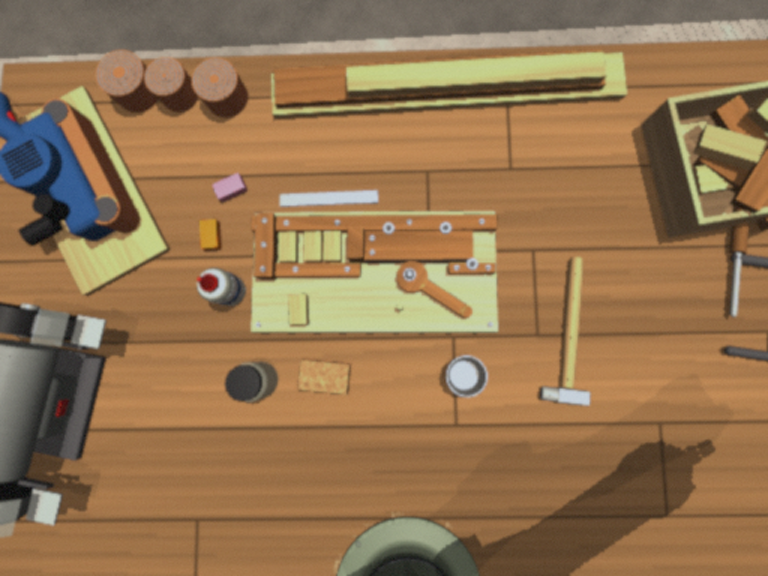

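View pics/scene0.png

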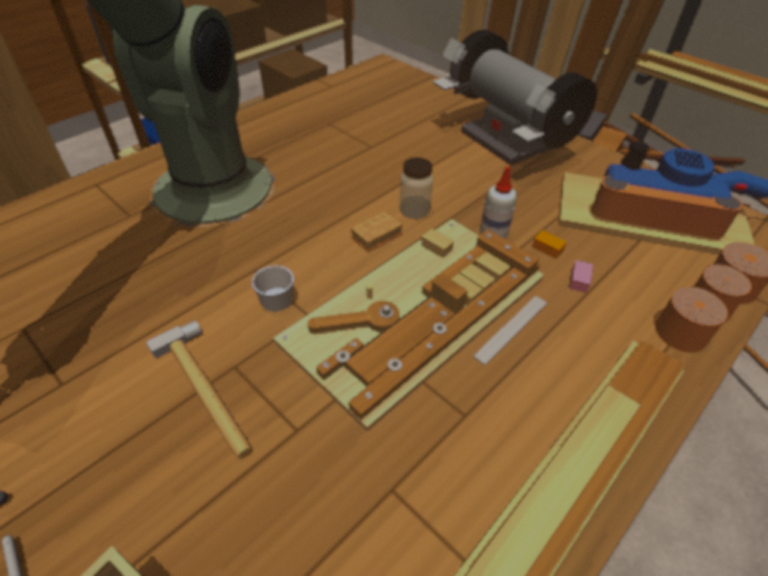

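Top view: the jig lies with its +x (end stop) toward image left (≈ world +y) and its lever side toward the robot (≈ world −x). The lever's end is at about (465,312), the stop dowel at (400,308) and the jaw at (355,243), all in the 1.5x picture. The orange and pink look-alikes at (209,234) and (229,187) are outside the jig. The row is the three pale blocks in the channel at (287..332,246), and the spare is at (298,309).

```bash
cat > fit.py <<'E'
from h import *
g=np.load("top0.npy",allow_pickle=True).item()
im=g["frame"]; hsv=cv2.cvtColor(im,cv2.COLOR_RGB2HSV)
x0,y0,x1,y1=160,135,340,228
for p in [(190,215),(250,210),(190,165),(300,240),(285,190),(320,163)]: print(p,hsv[p[1],p[0]])
m=cv2.inRange(hsv,(20,60,110),(35,200,255)); mm=np.zeros_like(m); mm[y0:y1,x0:x1]=m[y0:y1,x0:x1]
n,l,st,_=cv2.connectedComponentsWithStats(mm); k=1+np.argmax(st[1:,4]); 
ys,xs=np.where(np.isin(l,[i for i in range(1,n) if st[i,4]>15]))
W=np.array([ray(g,u,v,.018)[:2] for u,v in zip(xs,ys)])
r=cv2.minAreaRect((W*1000).astype(np.float32)); print(r)
save(g,"pics/crop0.png",(150,125,350,235),4)
E
python3 fit.py
```

```text
(190, 215) [ 36  63 207]
(250, 210) [ 32  74 202]
(190, 165) [ 28  92 200]
(300, 240) [ 13 104 137]
(285, 190) [ 14 157 192]
(320, 163) [ 33  73 206]
((603.5784912109375, 55.49708557128906), (481.45440673828125, 241.10157775878906), 88.96294403076172)
```

View pics/crop0.png

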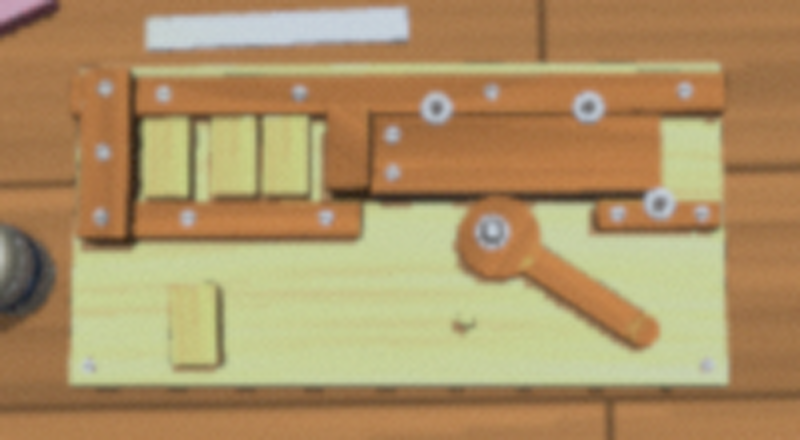

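The board fit gives 481 x 241 mm (should be 480 x 240), centre (0.604, 0.055), yaw 89°. In the crop the lever has its disc at (493,235) and its end at (640,330). Next I check the other points against this frame.

```bash
cat >> h.py <<'E'
C=np.array([.6036,.0555]); YAW=np.radians(88.96)
B=np.array([[np.cos(YAW),-np.sin(YAW)],[np.sin(YAW),np.cos(YAW)]])
w2j=lambda p:B.T@(np.array(p)[:2]-C)
j2w=lambda p:C+B@np.array(p)
E
python3 - <<'E'
from h import *
g=np.load("top0.npy",allow_pickle=True).item()
J=lambda a,b,z:w2j(ray(g,150+a/4,125+b/4,z)).round(4)
print("pivot -70,11:",J(493,233,.045),"dowel -52,73:",J(463,323,.045))
print("stop face 190:",J(131,150,.06), "rail far end",J(722,90,.04))
e=J(645,333,.04); print("lever end",e,"r",np.hypot(*(e-[-.07,.011])))
for a,b in((645,333),(590,300)):
  d=J(a,b,.04)-[-.07,.011]; print("theta",np.arctan2(-d[0],d[1]),np.hypot(*d))
print("jaw front top",J(328,150,.078),"bar tail",J(661,150,.04))
for a in(140,190,209,256,262,309):print("block edge",a,J(a,155,.046))
print("spare",J(192,325,.046))
for t in (1.03,0):print(j2w(np.array([-.07,.011])+.115*np.array([-np.sin(t),np.cos(t)])))
print("jawback",j2w([-.01,-.045]))
E
```

```text
pivot -70,11: [-0.0719  0.0141] dowel -52,73: [-0.0504  0.0785]
stop face 190: [ 0.1866 -0.0445] rail far end [-0.2381 -0.0909]
lever end [-0.1794  0.0854] r 0.13230162508450152
theta 0.9735696662021357 0.13230162508450152
theta 0.9484123723353459 0.08713942850397861
jaw front top [ 0.0435 -0.04  ] bar tail [-0.1933 -0.0468]
block edge 140 [ 0.1835 -0.0437]
block edge 190 [ 0.147  -0.0435]
block edge 209 [ 0.1332 -0.0435]
block edge 256 [ 0.0991 -0.0433]
block edge 262 [ 0.0947 -0.0433]
block edge 309 [ 0.0606 -0.0431]
spare [0.1427 0.0798]
[ 0.53034743 -0.11178738]
[ 0.47635023 -0.01220151]
jawback [0.64841108 0.04468488]
```

The points agree within 2–6 mm, with the dowel the furthest out. The lever stands at about 0.96 and the slide at about 0.023. I'm moving with closed fingers to the tail side of the lever.

>>> drive_tool(
  steps=[0,19.5,28.6,0,-5,0,19.5,28.6,0,-5,0,19.5,28.6,0,-5,0,19.5,28.6,0,-5,0,19.5,28.6,0,-5],
  grip_force=40,
)

```text
clock: 0.52
position: [0.3635, -0.4212, 0.209]
tool_rot: [-1.571, 0.0, -1.573]
force: [1.5, -0.4, -1.0]
grip_width: 0.0253
```

>>> drive_tool(
  steps=[0,19.5,28.6,0,0,0,19.5,28.6,0,0,0,19.5,28.6,0,0,0,19.5,28.6,0,0,0,19.5,28.6,0,0],
)

```text
clock: 0.93
position: [0.4611, -0.2782, 0.2091]
tool_rot: [-1.571, 0.0, -1.568]
force: [0.2, -0.3, -0.3]
grip_width: -0.0004
```

>>> drive_tool(
  steps=[0,19.5,28.6,0,0,0,19.5,28.6,0,0,0,19.5,28.6,0,0,0,19.5,28.6,0,0,0,19.5,28.6,0,0],
)

```text
clock: 1.35
position: [0.5586, -0.1352, 0.209]
tool_rot: [-1.571, 0.0, -1.568]
force: [0.4, -0.5, 0.6]
grip_width: -0.0
```

>>> drive_tool(
  steps=[0,0,0,-30,0,0,0,0,-30,0,0,0,0,-30,0,0,0,0,0,0,0,0,0,0,0],
)

```text
clock: 1.77
position: [0.5572, -0.1367, 0.1186]
tool_rot: [-1.574, 0.0, -1.568]
force: [0.7, -0.3, 0.7]
grip_width: 0.0
```

```bash
python3 - <<'E'
from h import *
state()
print(w2j(monitor.observe()["position"]))
g=grab_frame("wrist"); print({k:g[k] for k in g if k!="frame"}); 
a=g["frame"]; b=grab_frame("scene")["frame"]
b2=b[110:300,150:420]; b2=cv2.resize(b2,(546,384))
cv2.imwrite("pics/w1.png",cv2.resize(np.hstack([a,b2])[:,:,::-1],(800,290)))
E
```

```text
{'clock': 1.7667, 'position': [0.5572, -0.1367, 0.1186], 'tool_rot': [-1.5736, 0.0005, -1.5684], 'force': [0.7004, -0.3257, 0.7084], 'grip_width': 0.0}
[-0.19299498  0.04286486]
{'vertical_fov': 64.74667146945922, 'cx': 258.23747854460134, 'cy': 195.0451603506606, 'xyz': array([ 0.62729545, -0.13666597,  0.28245909]), 'orientation': array([ 2.85573296e+00, -1.71626093e-04, -1.56707452e+00])}
```

View pics/w1.png

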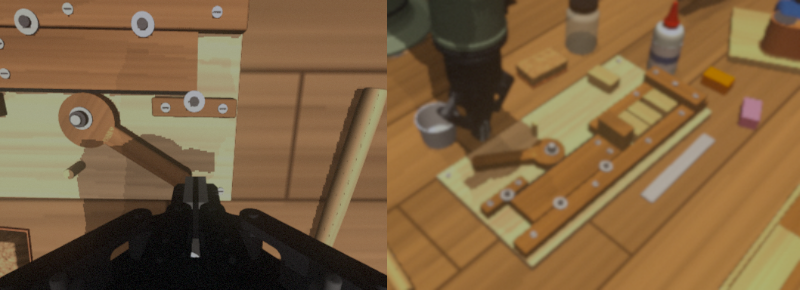

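The wrist view shows the fingertips (197,190) standing tail-side of the lever end (185,180), with clear baseboard under the TCP at about (197,147). Going down in free space.

>>> drive_tool(
  steps=[0,0,0,-25,0,0,0,0,-20,0,0,0,0,-15,0,0,0,0,-12,0,0,0,0,0,0],
)

```text
clock: 2.28
position: [0.5578, -0.1369, 0.0466]
tool_rot: [-1.572, 0.0, -1.569]
force: [-0.6, 0.2, 0.3]
grip_width: 0.0
```

```bash
python3 - <<'E'
from h import *
state()
g=grab_frame("wrist"); np.save("w2.npy",g,allow_pickle=True)
save(g,"pics/w2.png",s=1.2)
for n,p,z in(("pivot",(-.07,.011),.045),("dowel",(-.052,.073),.048),("tip",w2j(monitor.observe()["position"]),.03)):
    print(n,proj(g,[*j2w(p),z])*1.2)
for t in(.9,.96,1.02):print(t,proj(g,[*j2w(np.array([-.07,.011])+.14*np.array([-np.sin(t),np.cos(t)])),.04])*1.2)
E
```

```text
{'clock': 2.2833, 'position': [0.5578, -0.1369, 0.0466], 'tool_rot': [-1.5716, 0.0001, -1.5686], 'force': [-0.644, 0.2255, 0.3173], 'grip_width': 0.0}
pivot [ 45.92870821 208.13819079]
dowel [ 28.26065088 329.08236225]
tip [309.54935813 264.11137366]
0.9 [282.56682827 366.30988249]
0.96 [291.84255852 355.82275102]
1.02 [300.53344991 344.65135939]
```

View pics/w2.png

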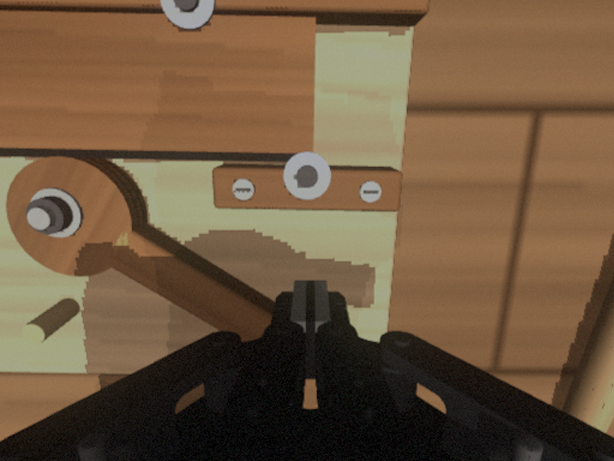

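The wrist view has the pivot bolt at (45,215), predicted (46,208), and the dowel tip at (33,332), predicted (28,329). The frame is good, so I can plan the arc.

```bash
cat > arc.py <<'E'
from h import *
import sys
# finger centre rides beside lever at radius r; side -1 = tail side, +1 = front side
def pt(t,r,d,side):
    u=np.array([-np.sin(t),np.cos(t)]); n=np.array([np.cos(t),np.sin(t)])
    return j2w(np.array([-.07,.011])+r*u+side*d*n)
def path(ths,r,ds,side):
    p=monitor.observe()["position"][:2]
    for t,d in zip(ths,ds):
        q=pt(t,r,d,side); print(round(t,2),((q-p)*1000).round(1),q.round(4)); p=q
E
python3 - <<'E'
from arc import *
th=np.r_[.96,np.linspace(.96,-.02,15)]
path(th,.116,np.full(16,.026),-1)
E
```

```text
0.96 [-14.1  13.5] [ 0.5441 -0.1234]
0.96 [0. 0.] [ 0.5441 -0.1234]
0.89 [-7.5  3.6] [ 0.5366 -0.1198]
0.82 [-7.2  4.1] [ 0.5294 -0.1157]
0.75 [-6.9  4.6] [ 0.5224 -0.1111]
0.68 [-6.6  5.1] [ 0.5158 -0.1061]
0.61 [-6.2  5.5] [ 0.5096 -0.1006]
0.54 [-5.8  5.9] [ 0.5037 -0.0947]
0.47 [-5.4  6.3] [ 0.4983 -0.0883]
0.4 [-5.   6.7] [ 0.4934 -0.0816]
0.33 [-4.5  7. ] [ 0.4889 -0.0746]
0.26 [-4.   7.3] [ 0.4849 -0.0673]
0.19 [-3.4  7.6] [ 0.4815 -0.0597]
0.12 [-2.9  7.8] [ 0.4786 -0.0519]
0.05 [-2.4  8. ] [ 0.4762 -0.044 ]
-0.02 [-1.8  8.1] [ 0.4744 -0.0358]
```

>>> drive_tool(
  steps=[0,-7,7,0,0,0,-7,6.5,0,0,0,-7.5,3.6,0,0,0,-7.2,4.1,0,0,0,-6.9,4.6,0,0],
)

```text
clock: 2.75
position: [0.5217, -0.1106, 0.0477]
tool_rot: [-1.57, -0.0, -1.568]
force: [0.2, -0.6, 0.2]
grip_width: -0.0002
```

>>> drive_tool(
  steps=[0,-6.6,5.1,0,0,0,-6.2,5.5,0,0,0,-5.8,5.9,0,0,0,-5.4,6.3,0,0,0,-5,6.7,0,0],
)

```text
clock: 3.17
position: [0.4929, -0.0809, 0.0472]
tool_rot: [-1.571, 0.0, -1.568]
force: [0.6, -0.1, 0.0]
grip_width: -0.0001
```

>>> drive_tool(
  steps=[0,-4.5,7,0,0,0,-4,7.3,0,0,0,-3.4,7.6,0,0,0,-2.9,7.8,0,0,0,0,0,0,0],
)

```text
clock: 3.58
position: [0.4781, -0.0499, 0.0472]
tool_rot: [-1.571, 0.001, -1.567]
force: [0.8, 0.1, -0.2]
grip_width: -0.0004
```

```bash
python3 - <<'E'
from h import *
state()
g=grab_frame("wrist"); save(g,"pics/w3.png",s=1.2)
E
```

```text
{'clock': 3.5833, 'position': [0.4781, -0.0499, 0.0472], 'tool_rot': [-1.5712, 0.0006, -1.5666], 'force': [0.8484, 0.1268, -0.165], 'grip_width': -0.0004}
```

View pics/w3.png

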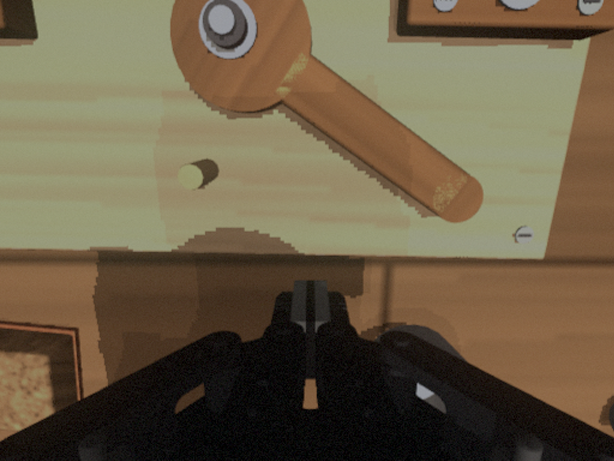

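The wrist picture shows the lever unmoved (end at (463,200)) and the fingers, tip at (310,283), already past it. No force was felt, so the tip must have passed over the lever. I'll check the tip's true height from the picture.

```bash
python3 - <<'E'
from h import *
g=grab_frame("wrist"); p=monitor.observe()["position"]
f,cx,cy,c,M=cam(g)
for dz in(0,-.005,-.01,-.014,-.02): print(dz,[(proj(g,[p[0]+dx,p[1],p[2]+dz])*1.2).round(0).tolist() for dx in(-.011,0,.011)])
J=lambda u,v,z:w2j(ray(g,u/1.2,v/1.2,z)).round(4)
a=J(222,22,.045);b=J(458,200,.04);print(a,b,np.arctan2(a[0]-b[0],b[1]-a[1]),np.hypot(*(a-b)))
print("dowel",J(190,175,.048),"board edge",J(310,255,.018))
E
```

```text
0 [[311.0, 297.0], [311.0, 277.0], [311.0, 255.0]]
-0.005 [[310.0, 293.0], [311.0, 273.0], [311.0, 252.0]]
-0.01 [[310.0, 289.0], [311.0, 269.0], [311.0, 249.0]]
-0.014 [[310.0, 286.0], [311.0, 266.0], [311.0, 246.0]]
-0.02 [[310.0, 281.0], [311.0, 262.0], [311.0, 243.0]]
[-0.0705  0.0128] [-0.1788  0.0847] 0.9847139257091309 0.1299942306412096
dowel [-0.0542  0.0748] board edge [-0.1089  0.122 ]
```

The finger centre was directly over the lever at TCP z = 48 mm with no contact, so the shut tips reach less than 8 mm ahead of the TCP. I'll go back over to the tail side and find the true tip height by a gentle touch on the baseboard.

>>> drive_tool(
  steps=[0,0,0,30,0,0,16,-17,15,0,0,20,-22,0,0,0,20,-22,0,0,0,24,-26,0,0],
)

```text
clock: 4.1
position: [0.5593, -0.1399, 0.0927]
tool_rot: [-1.57, -0.0, -1.568]
force: [0.3, 0.4, -0.4]
grip_width: 0.0002
```

>>> drive_tool(
  steps=[0,0,0,-15,0,0,0,0,-15,0,0,0,0,-15,0,0,0,0,-3,0,0,0,0,0,0],
)

```text
clock: 4.52
position: [0.558, -0.1391, 0.0434]
tool_rot: [-1.573, 0.0, -1.569]
force: [1.2, 0.3, -0.6]
grip_width: -0.0001
```

>>> drive_tool(
  steps=[0,0,0,-1.5,0,0,0,0,-1.5,0,0,0,0,-1.5,0,0,0,0,-1.5,0,0,0,0,0,0],
)

```text
clock: 4.93
position: [0.5586, -0.1388, 0.0383]
tool_rot: [-1.571, -0.0, -1.568]
force: [-0.1, -0.3, 0.1]
grip_width: 0.0001
```

```bash
python3 - <<'E'
from h import *
state(); print(w2j(monitor.observe()["position"]))
E
```

```text
{'clock': 4.9333, 'position': [0.5586, -0.1388, 0.0383], 'tool_rot': [-1.5706, -0.0, -1.5683], 'force': [-0.0796, -0.3312, 0.0834], 'grip_width': 0.0001}
[-0.19505185  0.04142342]
```

>>> drive_tool(
  steps=[0,0,0,-1.5,0,0,0,0,-1.5,0,0,0,0,-1.5,0,0,0,0,-1.5,0,0,0,0,0,0],
)

```text
clock: 5.35
position: [0.5584, -0.1387, 0.0319]
tool_rot: [-1.571, 0.0, -1.568]
force: [-0.3, 0.6, 0.2]
grip_width: 0.0004
```

>>> drive_tool(
  steps=[0,0,0,-1,0,0,0,0,-1,0,0,0,0,-1,0,0,0,0,0,0,0,0,0,0,0],
)

```text
clock: 5.77
position: [0.5586, -0.1388, 0.0291]
tool_rot: [-1.571, 0.0, -1.568]
force: [1.2, -0.5, 0.5]
grip_width: -0.0001
```

>>> drive_tool(
  steps=[0,0,0,-1,0,0,0,0,-1,0,0,0,0,-1,0,0,0,0,0,0,0,0,0,0,0],
)

```text
clock: 6.18
position: [0.5585, -0.1388, 0.0261]
tool_rot: [-1.571, 0.0, -1.568]
force: [0.4, 0.4, -0.8]
grip_width: 0.0001
```

>>> drive_tool(
  steps=[0,0,0,-1,0,0,0,0,-1,0,0,0,0,-1,0,0,0,0,0,0,0,0,0,0,0],
)

```text
clock: 6.6
position: [0.5586, -0.1388, 0.0231]
tool_rot: [-1.571, 0.0, -1.568]
force: [1.3, 0.3, -0.3]
grip_width: 0.0002
```

```bash
python3 - <<'E'
from h import *
state()
g=grab_frame("scene"); p=monitor.observe()["position"]; t=proj(g,p); print(t, proj(g,[p[0],p[1],.018]))
u,v=t.astype(int); save(g,"pics/s4.png",(u-60,v-50,u+60,v+40),6)
print("TCP in crop",(t-[u-60,v-50])*6)
E
```

```text
{'clock': 6.6, 'position': [0.5586, -0.1388, 0.0231], 'tool_rot': [-1.5709, 0.0001, -1.5684], 'force': [1.3041, 0.3125, -0.3309], 'grip_width': 0.0002}
[214.49521862 231.76799163] [214.63285978 232.99003534]
TCP in crop [362.97131171 304.60794981]
```

View pics/s4.png

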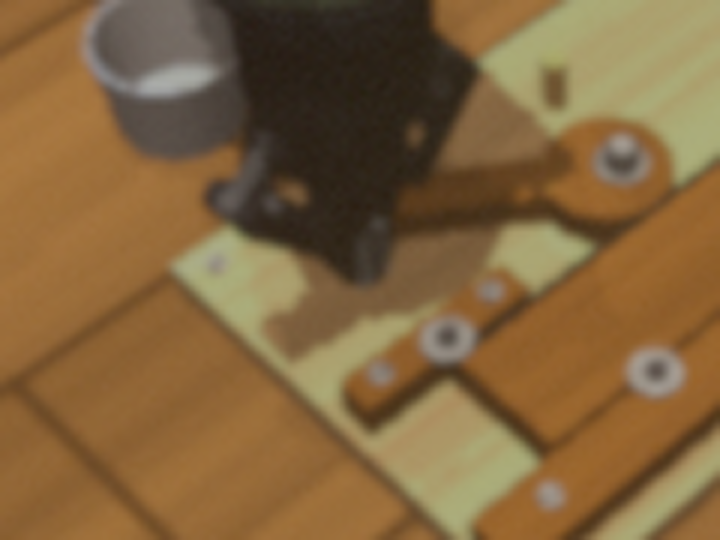

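In the crop the fingertip ends at about (370,280), some 25 px above where the TCP projects (363,305). So the tip really sits about 10 mm or more above the TCP. I'll go on down gently until it touches.

>>> drive_tool(
  steps=[0,0,0,-1.5,0,0,0,0,-1.5,0,0,0,0,-1.5,0,0,0,0,0,0,0,0,0,0,0],
)

```text
clock: 7.07
position: [0.5585, -0.1388, 0.0185]
tool_rot: [-1.571, 0.0, -1.568]
force: [-0.5, 0.1, 0.3]
grip_width: 0.0001
```

>>> drive_tool(
  steps=[0,0,0,-1.5,0,0,0,0,-1.5,0,0,0,0,-1.5,0,0,0,0,0,0,0,0,0,0,0],
)

```text
clock: 7.48
position: [0.5585, -0.1388, 0.0141]
tool_rot: [-1.571, 0.0, -1.568]
force: [-0.1, 0.6, -0.8]
grip_width: 0.0002
```

>>> drive_tool(
  steps=[0,0,0,-1.5,0,0,0,0,-1.5,0,0,0,0,-1.5,0,0,0,0,0,0,0,0,0,0,0],
)

```text
clock: 7.9
position: [0.5585, -0.1388, 0.0096]
tool_rot: [-1.571, 0.0, -1.568]
force: [1.0, -0.1, 0.4]
grip_width: 0.0002
```

>>> drive_tool(
  steps=[0,0,0,-1.5,0,0,0,0,-1.5,0,0,0,0,-1.5,0,0,0,0,0,0,0,0,0,0,0],
)

```text
clock: 8.32
position: [0.5585, -0.1388, 0.0051]
tool_rot: [-1.571, 0.0, -1.568]
force: [-0.2, 1.1, -0.0]
grip_width: -0.0
```

```bash
python3 - <<'E'
from h import *
# tip seen in wrist (TCP A) and scene (TCP Bp): triangulate in TCP-relative coords
w=np.load("w2.npy",allow_pickle=True).item(); s=grab_frame("scene")
A=np.array([.5578,-.1369,.0466]); Bp=np.array([.5586,-.1388,.0231])
f,cx,cy,c,M=cam(w); d1=M@[(312/1.2-cx)/f,(283/1.2-cy)/f,1]; o1=c-A
f,cx,cy,c,M=cam(s); d2=M@[(154+368/6-cx)/f,(181+280/6-cy)/f,1]; o2=c-Bp
k=np.linalg.lstsq(np.c_[d1,-d2],o2-o1,rcond=None)[0]
print(o1+k[0]*d1,o2+k[1]*d2); state()
g=grab_frame("wrist"); np.save("w5.npy",g,allow_pickle=True); save(g,"pics/w5.png",s=1.2)
E
```

```text
[ 0.00787297 -0.00103842  0.0246572 ] [ 0.00729805 -0.00127496  0.02491436]
{'clock': 8.3667, 'position': [0.5586, -0.1388, 0.0052], 'tool_rot': [-1.5709, 0.0, -1.5684], 'force': [-0.2954, -0.5141, -0.3389], 'grip_width': 0.0005}
```

Triangulating the tip in both views puts its front edge 25 mm above the TCP (x +7 mm, y −1 mm). Both rays meet within 0.7 mm, and it agrees with every no-contact reading. I'll take the tip as TCP z + 25 mm: it now stands at 30 mm, and going 4 mm lower puts it mid-lever. Then sweep again.

>>> drive_tool(
  steps=[0,0,0,-1.5,0,0,0,0,-1.5,0,0,0,0,-1,0,0,0,0,0,0,0,0,0,0,0],
)

```text
clock: 8.83
position: [0.5585, -0.1388, 0.0011]
tool_rot: [-1.571, 0.0, -1.568]
force: [0.4, -0.3, -1.5]
grip_width: -0.0003
```

```bash
python3 - <<'E'
from arc import *
state()
th=np.r_[.97,np.linspace(.9,-.0,14)]
path(th,.114,np.full(16,.023),-1)
E
```

```text
{'clock': 8.8333, 'position': [0.5585, -0.1388, 0.0011], 'tool_rot': [-1.571, 0.0, -1.5684], 'force': [0.3571, -0.3291, -1.479], 'grip_width': -0.0003}
0.97 [-14.6  18.3] [ 0.5439 -0.1205]
0.9 [-7.3  3.6] [ 0.5366 -0.1169]
0.83 [-7.  4.] [ 0.5296 -0.1129]
0.76 [-6.7  4.5] [ 0.523  -0.1084]
0.69 [-6.3  5. ] [ 0.5166 -0.1034]
0.62 [-6.   5.4] [ 0.5106 -0.098 ]
0.55 [-5.6  5.8] [ 0.505  -0.0923]
0.48 [-5.2  6.2] [ 0.4999 -0.0861]
0.42 [-4.7  6.5] [ 0.4951 -0.0796]
0.35 [-4.3  6.8] [ 0.4908 -0.0728]
0.28 [-3.8  7.1] [ 0.487  -0.0657]
0.21 [-3.3  7.3] [ 0.4837 -0.0584]
0.14 [-2.8  7.6] [ 0.4809 -0.0508]
0.07 [-2.3  7.7] [ 0.4787 -0.0431]
-0.0 [-1.7  7.9] [ 0.4769 -0.0352]
```

>>> drive_tool(
  steps=[0,-5,6,0,0,0,-5,6,0,0,0,-4.6,6.3,0,0,0,-7.3,3.6,0,0,0,-7,4,0,0],
)

```text
clock: 9.25
position: [0.53, -0.1121, 0.0015]
tool_rot: [-1.569, -0.0, -1.568]
force: [5.4, -0.8, 0.0]
grip_width: 0.0001
```

>>> drive_tool(
  steps=[0,-6.7,4.5,0,0,0,-6.3,5,0,0,0,-6,5.4,0,0,0,-5.6,5.8,0,0,0,-5.2,6.2,0,0],
)

```text
clock: 9.67
position: [0.5001, -0.0855, 0.0016]
tool_rot: [-1.569, -0.0, -1.568]
force: [4.1, -2.2, 0.5]
grip_width: -0.0002
```

>>> drive_tool(
  steps=[0,-4.7,6.5,0,0,0,-4.3,6.8,0,0,0,-3.8,7.1,0,0,0,-3.3,7.3,0,0,0,-2.8,7.6,0,0],
)

```text
clock: 10.08
position: [0.4806, -0.0501, 0.0012]
tool_rot: [-1.571, -0.0, -1.568]
force: [3.5, -4.3, 0.2]
grip_width: 0.0
```

```bash
python3 - <<'E'
from h import *
state(); print(w2j(monitor.observe()["position"]))
g=grab_frame("wrist"); np.save("w6.npy",g,allow_pickle=True); save(g,"pics/w6.png",s=1.2)
E
```

```text
{'clock': 10.0833, 'position': [0.4806, -0.0501, 0.0012], 'tool_rot': [-1.5708, -0.0001, -1.5685], 'force': [3.4832, -4.2754, 0.24], 'grip_width': 0.0}
[-0.10777152  0.12104296]
```

View pics/w6.png

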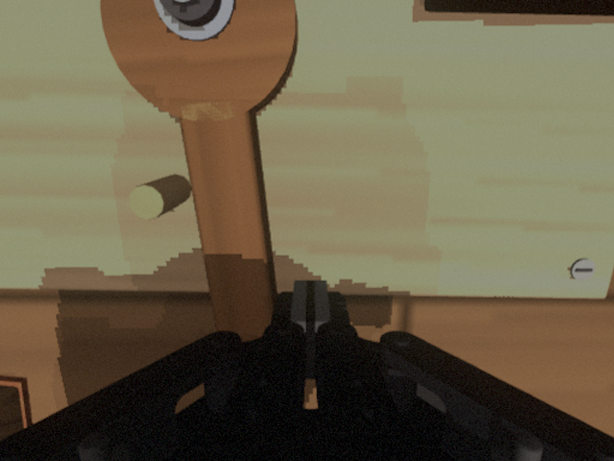

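The lever is nearly along jig y, running from the pivot at (195,0) to (245,330), with a small gap left to the dowel at (160,195). A few mm more until the dowel resists.

>>> drive_tool(
  steps=[0,-1,3,0,0,0,-1,3,0,0,0,-0.5,2,0,0,0,0,0,0,0,0,0,0,0,0],
)

```text
clock: 10.55
position: [0.4781, -0.0425, 0.001]
tool_rot: [-1.572, 0.0, -1.568]
force: [-0.2, 0.6, 0.7]
grip_width: 0.0003
```

>>> drive_tool(
  steps=[0,-0.5,2,0,0,0,-0.5,1.5,0,0,0,0,0,0,0,0,0,0,0,0,0,0,0,0,0],
)

```text
clock: 10.97
position: [0.4774, -0.0391, 0.0012]
tool_rot: [-1.571, 0.0, -1.568]
force: [0.8, -2.8, -0.4]
grip_width: -0.0
```

```bash
python3 - <<'E'
from h import *
state(); print(w2j(monitor.observe()["position"]))
g=grab_frame("wrist"); hsv=cv2.cvtColor(g["frame"],cv2.COLOR_RGB2HSV)
# lever side edges on rows: wood (hue<20) runs
for r in (110,130,150,170,190):
    h=hsv[r,:300]; print(r,"".join('#' if (p[0]<18) else '.' for p in h[100:270:3]))
E
```

```text
{'clock': 10.9667, 'position': [0.4774, -0.0391, 0.0012], 'tool_rot': [-1.571, 0.0001, -1.5683], 'force': [0.8098, -2.8456, -0.3972], 'grip_width': -0.0}
[-0.09692292  0.124439  ]
110 .......................#####################.............
130 ........................####################.............
150 ....................########################.............
170 .........................###################.............
190 .........................###################.............
```

>>> drive_tool(
  steps=[0,0,2,0,0,0,0,2,0,0,0,0,0,0,0,0,0,0,0,0,0,0,0,0,0],
)

```text
clock: 11.43
position: [0.4773, -0.0377, 0.0012]
tool_rot: [-1.571, -0.002, -1.571]
force: [2.1, -19.0, -1.1]
grip_width: -0.0002
```

```bash
python3 - <<'E'
from h import *
state(); s=monitor.observe(); print(w2j(s["position"]),np.round(s["qpos"],3))
E
```

```text
{'clock': 11.4333, 'position': [0.4773, -0.0377, 0.0012], 'tool_rot': [-1.5711, -0.0023, -1.571], 'force': [2.1466, -19.0254, -1.1121], 'grip_width': -0.0002}
[-0.09544349  0.12462127] [-0.035  0.649 -0.016  2.115  0.032  0.379 -1.648]
```

The lever is firmly on the dowel (19 N resists), so the cam is at its low point. I back off, lift, turn the tool 90° and go behind the jaw.

>>> drive_tool(
  steps=[0,0,-12,0,0,0,0,-4,25,0,0,0,0,40,5,0,0,0,25,7,0,10,5,0,7],
)

```text
clock: 11.85
position: [0.4882, -0.0471, 0.0956]
tool_rot: [-1.567, -0.003, -1.232]
force: [1.5, -1.0, 0.8]
grip_width: -0.0003
```

>>> drive_tool(
  steps=[0,20,8,0,7,0,20,8,0,7,0,20,8,0,7,0,20,8,0,7,0,20,8,0,7],
)

```text
clock: 12.27
position: [0.5881, -0.0055, 0.0912]
tool_rot: [-1.571, 0.001, -0.62]
force: [-0.2, -0.5, -0.1]
grip_width: -0.0002
```

>>> drive_tool(
  steps=[0,20,8,0,7,0,20,8,0,7,0,21,4,0,7,0,0,0,0,7,0,0,0,0,0.8],
)

```text
clock: 12.68
position: [0.6485, 0.0145, 0.0905]
tool_rot: [-1.57, 0.001, -0.117]
force: [0.0, -0.1, 0.4]
grip_width: 0.0004
```

```bash
python3 - <<'E'
from h import *
state(); print(w2j(monitor.observe()["position"]))
g=grab_frame("wrist"); np.save("w7.npy",g,allow_pickle=True); a=g["frame"]
g=grab_frame("top"); b=cv2.resize(g["frame"][125:235,150:350],None,fx=2.6,fy=2.6); b=cv2.copyMakeBorder(b,0,384-b.shape[0],0,0,cv2.BORDER_CONSTANT)
cv2.imwrite("pics/w7.png",cv2.resize(np.hstack([a,b])[:,:,::-1],(800,297)))
print([proj(g,[*j2w((-.07+.125*-np.sin(t),.011+.125*np.cos(t))),.04]).round(0) for t in(0,.97)])
E
```

```text
{'clock': 12.6833, 'position': [0.6485, 0.0145, 0.0905], 'tool_rot': [-1.5701, 0.0011, -0.1165], 'force': [0.012, -0.0735, 0.4164], 'grip_width': 0.0004}
[-0.04021989 -0.0456608 ]
[array([273., 226.]), array([309., 207.])]
```

View pics/w7.png

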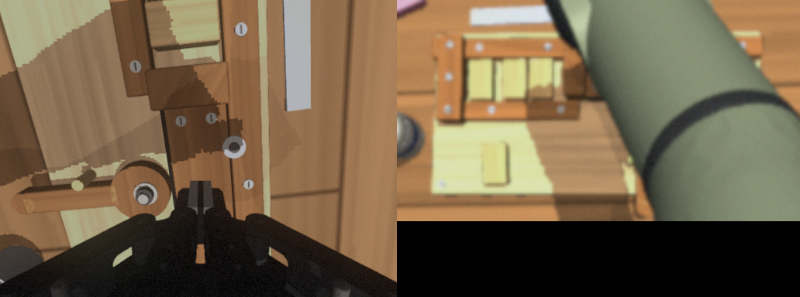

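The wrist view shows the lever resting on the dowel (78,184). The jaw is straight ahead at (188,88), and the fingertip (200,185) is centred over the bar. The top view shows the spare block still in place. Descend to tip ≈ 53 mm and push.

>>> drive_tool(
  steps=[0,0,0,-22,6.7,0,0,0,-20,0,0,0,0,-12,0,0,0,0,-8,0,0,0,0,0,0],
)

```text
clock: 13.2
position: [0.6475, 0.0138, 0.0279]
tool_rot: [-1.571, 0.002, -0.009]
force: [0.1, -1.0, 0.2]
grip_width: -0.0001
```

>>> drive_tool(
  steps=[0,0.1,8,0,0,0,0.1,8,0,0,0,0.1,8,0,0,0,0.1,8,0,0,0,0.1,6,0,0],
)

```text
clock: 13.62
position: [0.6492, 0.0536, 0.0298]
tool_rot: [-1.57, -0.001, -0.005]
force: [-0.4, 0.4, -1.0]
grip_width: 0.0005
```

>>> drive_tool(
  steps=[0,0.1,4,0,0,0,0.1,4,0,0,0,0.1,4,0,0,0,0.1,4,0,0,0,0.1,4,0,0],
)

```text
clock: 14.03
position: [0.6496, 0.0715, 0.0292]
tool_rot: [-1.571, 0.0, -0.007]
force: [-0.6, -4.7, 3.5]
grip_width: 0.0001
```

```bash
python3 - <<'E'
from h import *
state(); print(w2j(monitor.observe()["position"]))
E
```

```text
{'clock': 14.0333, 'position': [0.6496, 0.0715, 0.0292], 'tool_rot': [-1.5713, 0.0, -0.007], 'force': [-0.5985, -4.6964, 3.4665], 'grip_width': 0.0001}
[ 0.0168575  -0.04568531]
```

>>> drive_tool(
  steps=[0,0.1,4,0,0,0,0.1,4,0,0,0,0.1,4,0,0,0,0.1,4,0,0,0,0.1,4,0,0],
)

```text
clock: 14.45
position: [0.65, 0.0921, 0.0292]
tool_rot: [-1.571, 0.0, -0.006]
force: [-1.5, -4.2, 3.5]
grip_width: -0.0002
```

>>> drive_tool(
  steps=[0,0,2,0,0,0,0,2,0,0,0,0,2,0,0,0,0,2,0,0,0,0,1,0,0],
)

```text
clock: 14.87
position: [0.6501, 0.101, 0.0292]
tool_rot: [-1.571, -0.0, -0.006]
force: [1.3, -4.9, 2.1]
grip_width: -0.0
```

```bash
python3 - <<'E'
from h import *
state(); print(w2j(monitor.observe()["position"]))
g=grab_frame("wrist"); np.save("w8.npy",g,allow_pickle=True); save(g,"pics/w8.png",(100,0,512,200),1.9)
E
```

```text
{'clock': 14.8667, 'position': [0.6501, 0.101, 0.0292], 'tool_rot': [-1.5707, -0.0001, -0.0062], 'force': [1.323, -4.8925, 2.0962], 'grip_width': -0.0}
[ 0.04638353 -0.04564719]
```

View pics/w8.png

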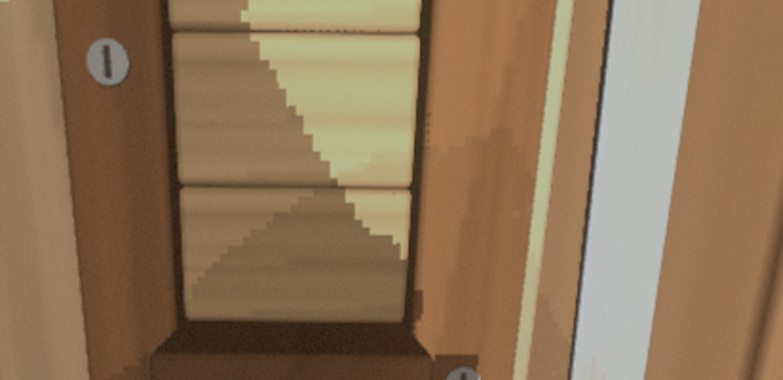

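The blocks stand close together and square, with the joints at crop rows 30 and 185. The force is still only about 5 N, so the row isn't tight yet. I keep pushing in small steps until the force climbs.

>>> drive_tool(
  steps=[0,0,1.5,0,0,0,0,1.5,0,0,0,0,1.5,0,0,0,0,0,0,0,0,0,0,0,0],
)

```text
clock: 15.33
position: [0.65, 0.1012, 0.0292]
tool_rot: [-1.576, 0.001, -0.009]
force: [-2.2, -21.2, 8.8]
grip_width: 0.0002
```

>>> drive_tool(
  steps=[0,0,1,0,0,0,0,1,0,0,0,0,1,0,0,0,0,0,0,0,0,0,0,0,0],
)

```text
clock: 15.75
position: [0.65, 0.1011, 0.0292]
tool_rot: [-1.579, 0.002, -0.011]
force: [-4.4, -34.0, 14.3]
grip_width: -0.0002
```

The row is tight: the jaw no longer moves at 34 N. TCP is at jig x 0.0465, which puts the jaw's back at about 0.058 as expected. Now I back off, lift, and go to the front side of the lever.

>>> drive_tool(
  steps=[0,0,-8,0,0,0,0,-15,0,0,0,0,0,30,0,0,0,0,32,0,0,-15,-5,0,0],
)

```text
clock: 16.17
position: [0.6389, 0.0818, 0.0964]
tool_rot: [-1.568, -0.008, -0.006]
force: [1.7, 1.1, -0.6]
grip_width: -0.0002
```

>>> drive_tool(
  steps=[0,-32,-10,0,0,0,-32,-10,0,0,0,-32,-10,0,0,0,-32,-10,0,0,0,-32,-12,0,0],
)

```text
clock: 16.58
position: [0.4733, 0.0282, 0.0912]
tool_rot: [-1.57, -0.0, -0.006]
force: [0.7, -0.5, -0.9]
grip_width: -0.0001
```

```bash
python3 - <<'E'
from h import *
state(); print(w2j(monitor.observe()["position"]))
g=grab_frame("top"); np.save("t9.npy",g,allow_pickle=True); save(g,"pics/t9.png",(150,125,350,235),4)
J=lambda a,b,z:w2j(ray(g,150+a/4,125+b/4,z)).round(4)
for j,z in(((.088,-.045),.078),((.122,-.045),.046),((.156,-.045),.046),((.19,-.045),.06)): print(j,((proj(g,[*j2w(j),z])-[150,125])*4).round(0))
E
```

```text
{'clock': 16.5833, 'position': [0.4733, 0.0282, 0.0912], 'tool_rot': [-1.5699, -0.0003, -0.0057], 'force': [0.662, -0.4675, -0.9221], 'grip_width': -0.0001}
[-0.02963097  0.12977449]
(0.088, -0.045) [265. 143.]
(0.122, -0.045) [224. 153.]
(0.156, -0.045) [178. 153.]
(0.19, -0.045) [126. 149.]
```

View pics/t9.png

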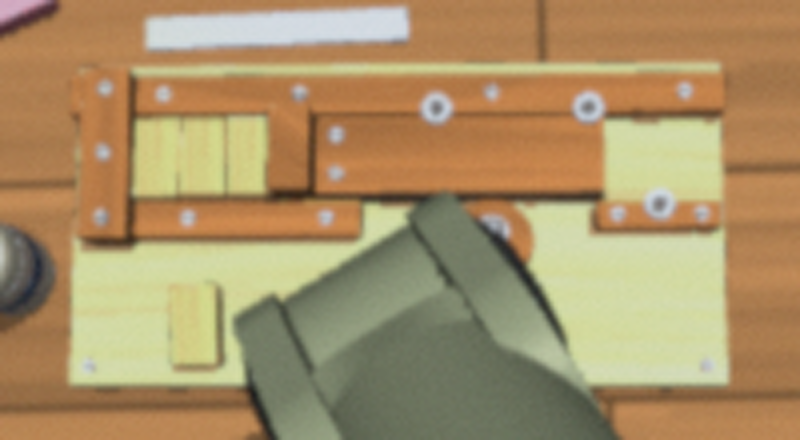

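The top view shows the three blocks tight between stop and jaw: the jaw front is at (268,150), predicted 265, and the joints at 182 and 226 match within 4 px. The spare block is unmoved. Descending beside the lever and planning the return arc.

>>> drive_tool(
  steps=[0,0,0,-30,0,0,0,0,-30,0,0,0,0,-20,0,0,0,0,-10,0,0,0,0,0,0],
)

```text
clock: 17.05
position: [0.474, 0.0285, -0.0004]
tool_rot: [-1.571, 0.003, -0.006]
force: [-0.2, 0.1, 0.7]
grip_width: -0.0002
```

```bash
python3 - <<'E'
from arc import *
state()
path(np.r_[0,np.linspace(.05,.95,14)],.114,np.full(16,.0235),1)
E
```

```text
{'clock': 17.05, 'position': [0.474, 0.0285, -0.0004], 'tool_rot': [-1.5706, 0.0028, -0.0056], 'force': [-0.1867, 0.1196, 0.6517], 'grip_width': -0.0002}
0.0 [  3.8 -17.2] [0.4778 0.0113]
0.05 [-1.1 -5.7] [0.4766 0.0056]
0.12 [-1.1 -8. ] [ 0.4755 -0.0024]
0.19 [-0.5 -8. ] [ 0.475  -0.0105]
0.26 [ 0.  -8.1] [ 0.475  -0.0185]
0.33 [ 0.6 -8. ] [ 0.4756 -0.0265]
0.4 [ 1.1 -8. ] [ 0.4767 -0.0345]
0.47 [ 1.7 -7.9] [ 0.4784 -0.0424]
0.53 [ 2.2 -7.7] [ 0.4806 -0.0501]
0.6 [ 2.7 -7.6] [ 0.4833 -0.0577]
0.67 [ 3.3 -7.4] [ 0.4866 -0.0651]
0.74 [ 3.8 -7.1] [ 0.4904 -0.0722]
0.81 [ 4.2 -6.8] [ 0.4946 -0.0791]
0.88 [ 4.7 -6.5] [ 0.4993 -0.0856]
0.95 [ 5.2 -6.2] [ 0.5045 -0.0918]
```

>>> drive_tool(
  steps=[0,2,-8,0,0,0,1.8,-9,0,0,0,-1,-6,0,0,0,-1,-8,0,0,0,-0.5,-8,0,0],
)

```text
clock: 17.47
position: [0.4774, -0.0112, 0.0022]
tool_rot: [-1.57, -0.003, -0.007]
force: [2.1, 5.0, 0.8]
grip_width: -0.0
```

>>> drive_tool(
  steps=[0,0,-8,0,0,0,0.6,-8,0,0,0,1,-8,0,0,0,1.7,-8,0,0,0,2.2,-7.7,0,0],
)

```text
clock: 17.88
position: [0.4824, -0.0511, 0.0021]
tool_rot: [-1.57, -0.002, -0.007]
force: [-0.3, 4.5, 0.2]
grip_width: -0.0
```

>>> drive_tool(
  steps=[0,2.7,-7.6,0,0,0,3.3,-7.4,0,0,0,3.8,-7,0,0,0,4.2,-6.8,0,0,0,0,0,0,0],
)

```text
clock: 18.3
position: [0.4964, -0.081, 0.0018]
tool_rot: [-1.571, -0.001, -0.008]
force: [-0.4, 0.6, 0.5]
grip_width: -0.0001
```

```bash
python3 - <<'E'
from arc import *
state(); f=np.array(monitor.observe()["force"][:2])
p=w2j(monitor.observe()["position"])-[-.07,.011]
from scipy.optimize import brentq
print("th~",brentq(lambda t:p@[np.cos(t),np.sin(t)]-.0235,0,1.4))
path([.9,.95,1.0,1.05],.114,[.0235]*4,1)
E
```

```text
{'clock': 18.3, 'position': [0.4964, -0.081, 0.0018], 'tool_rot': [-1.5711, -0.0009, -0.0083], 'force': [-0.4028, 0.5941, 0.481], 'grip_width': -0.0001}
th~ 0.8342452923670151
0.9 [ 4.4 -6.4] [ 0.5007 -0.0873]
0.95 [ 3.8 -4.4] [ 0.5045 -0.0918]
1.0 [ 4.  -4.2] [ 0.5085 -0.096 ]
1.05 [ 4.2 -4. ] [ 0.5127 -0.1001]
```

>>> drive_tool(
  steps=[0,2.2,-3.2,0,0,0,2.2,-3.2,0,0,0,1.9,-2.2,0,0,0,0,0,0,0,0,0,0,0,0],
)

```text
clock: 18.72
position: [0.5018, -0.0875, 0.0014]
tool_rot: [-1.57, 0.0, -0.006]
force: [-0.7, 4.4, 1.7]
grip_width: -0.0001
```

>>> drive_tool(
  steps=[0,1.9,-2.2,0,0,0,1,-1,0,0,0,1,-1,0,0,0,0,0,0,0,0,0,0,0,0],
)

```text
clock: 19.13
position: [0.5055, -0.0912, 0.0014]
tool_rot: [-1.57, 0.001, -0.005]
force: [-2.9, 6.5, 2.0]
grip_width: 0.0
```

```bash
cat > th.py <<'E'
from arc import *
from scipy.optimize import brentq
s=monitor.observe(); state()
p=w2j(s["position"])-[-.07,.011]
t=brentq(lambda t:p@[np.cos(t),np.sin(t)]-.0235,0,1.4); u=np.array([-np.sin(t),np.cos(t)]); n=np.array([np.cos(t),np.sin(t)])
fj=B.T@np.array(s["force"][:2]); print("th~",t,"r",p@u,"F normal",fj@n,"F along",fj@u,"equiv at 125mm",fj@n*(p@u)/.125)
E
python3 th.py
```

```text
{'clock': 19.1333, 'position': [0.5055, -0.0912, 0.0014], 'tool_rot': [-1.5701, 0.0006, -0.0055], 'force': [-2.8632, 6.4882, 1.9826], 'grip_width': 0.0}
th~ 0.9544333383226197 r 0.11283567304994101 F normal 6.1520097586247395 F along -3.5280944846693165 equiv at 125mm 5.553329293793821
```

>>> drive_tool(
  steps=[0,1.4,-1.4,0,0,0,1.4,-1.4,0,0,0,1.4,-1.4,0,0,0,0,0,0,0,0,0,0,0,0],
)

```text
clock: 19.55
position: [0.5095, -0.0951, 0.0013]
tool_rot: [-1.57, 0.001, -0.005]
force: [-3.5, 8.6, 2.5]
grip_width: -0.0001
```

```bash
python3 th.py
```

```text
{'clock': 19.55, 'position': [0.5095, -0.0951, 0.0013], 'tool_rot': [-1.5698, 0.001, -0.0052], 'force': [-3.5145, 8.5689, 2.4668], 'grip_width': -0.0001}
th~ 1.0031450520409577 r 0.11260162810004996 F normal 7.6659762257027175 F along -5.1971794352071505 equiv at 125mm 6.905611231923217
```

>>> drive_tool(
  steps=[0,1.5,-1.3,0,0,0,1.5,-1.3,0,0,0,1.5,-1.3,0,0,0,0,0,0,0,0,0,0,0,0],
)

```text
clock: 19.97
position: [0.5133, -0.0985, 0.0012]
tool_rot: [-1.569, 0.002, -0.005]
force: [-9.0, 11.8, 4.2]
grip_width: 0.0
```

```bash
python3 th.py; python3 - <<'E'
from h import *
g=grab_frame("wrist"); np.save("w10.npy",g,allow_pickle=True); save(g,"pics/w10.png",s=1.2)
for t in(.9,.95,1,1.05):print(t,[(proj(g,[*j2w((-.07-r*np.sin(t),.011+r*np.cos(t))),z])*1.2).round(0).tolist() for r,z in((0,.045),(.1,.04),(.14,.04))])
E
```

```text
{'clock': 19.9667, 'position': [0.5133, -0.0985, 0.0012], 'tool_rot': [-1.5693, 0.0023, -0.0048], 'force': [-9.0151, 11.7541, 4.1755], 'grip_width': 0.0}
th~ 1.0476590150192415 r 0.11239406858142169 F normal 13.782520291361216 F along -5.428805471709674 equiv at 125mm 12.392588246816707
0.9 [[567.0, 81.0], [351.0, 303.0], [286.0, 372.0]]
0.95 [[567.0, 81.0], [361.0, 310.0], [300.0, 381.0]]
1 [[567.0, 81.0], [371.0, 317.0], [314.0, 390.0]]
1.05 [[567.0, 81.0], [382.0, 323.0], [328.0, 397.0]]
```

View pics/w10.png

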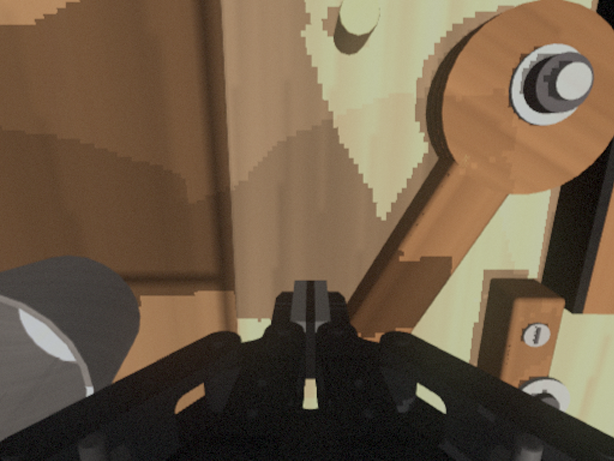

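The eccentric is biting: 12.4 N equivalent at the lever's end, which the spec puts near 0.985. One small further push, then back off and check.

>>> drive_tool(
  steps=[0,0.8,-0.7,0,0,0,0,0,0,0,0,0,0,0,0,0,0,0,0,0,0,0,0,0,0],
)

```text
clock: 20.43
position: [0.5137, -0.0988, 0.0011]
tool_rot: [-1.569, 0.003, -0.004]
force: [-10.0, 14.3, 4.3]
grip_width: 0.0001
```

```bash
python3 th.py
```

```text
{'clock': 20.4333, 'position': [0.5137, -0.0988, 0.0011], 'tool_rot': [-1.569, 0.003, -0.0044], 'force': [-10.0126, 14.2731, 4.3354], 'grip_width': 0.0001}
th~ 1.0521502108662706 r 0.11234286201213588 F normal 15.903434656692108 F along -7.145282720866561 equiv at 125mm 14.293098921246248
```

14.3 N equivalent, about 1.02. Backing off to the front side, lifting and moving clear for a check.

>>> drive_tool(
  steps=[0,-4,5,0,0,0,-7,10,0,0,0,0,0,25,0,0,0,0,35,0,0,0,0,35,0],
)

```text
clock: 20.85
position: [0.5033, -0.085, 0.097]
tool_rot: [-1.571, 0.002, -0.005]
force: [0.5, -0.8, 0.8]
grip_width: 0.0
```

>>> drive_tool(
  steps=[0,0,-30,35,0,0,-15,-40,10,0,0,-15,-38,0,0,0,-15,-38,0,0,0,-15,-38,0,0],
)

```text
clock: 21.27
position: [0.444, -0.2664, 0.1379]
tool_rot: [-1.572, -0.001, -0.006]
force: [2.0, -1.3, -0.4]
grip_width: -0.0003
```

>>> drive_tool(
  steps=[0,-10,-38,0,0,0,-10,-38,0,0,0,-10,-38,0,0,0,0,-30,0,0,0,0,0,0,0],
)

```text
clock: 21.68
position: [0.4128, -0.4148, 0.1371]
tool_rot: [-1.574, 0.001, -0.013]
force: [0.1, 0.1, -0.8]
grip_width: 0.0001
```

```bash
python3 - <<'E'
from h import *
state()
g=grab_frame("top"); np.save("t11.npy",g,allow_pickle=True); save(g,"pics/t11.png",(130,115,390,285),3)
for t in(.9,.95,1,1.05):print(t,((proj(g,[*j2w((-.07-.128*np.sin(t),.011+.128*np.cos(t))),.04])-[130,115])*3).round(0))
a=np.load("top0.npy",allow_pickle=True).item()["frame"].astype(int); d=np.abs(a-g["frame"].astype(int)).sum(2)>70
n,l,st,c=cv2.connectedComponentsWithStats(d.astype(np.uint8)); print("changed regions (x,y,w,h,n):",[s.tolist() for s in st[1:] if s[4]>8])
E
```

```text
{'clock': 21.6833, 'position': [0.4128, -0.4148, 0.1371], 'tool_rot': [-1.5735, 0.0006, -0.0131], 'force': [0.1138, 0.0857, -0.8162], 'grip_width': 0.0001}
0.9 [534. 285.]
0.95 [538. 280.]
1 [542. 274.]
1.05 [545. 268.]
changed regions (x,y,w,h,n): [[214, 153, 30, 23, 426], [182, 154, 4, 22, 66], [197, 154, 7, 22, 67], [301, 154, 15, 22, 299], [232, 156, 4, 5, 16], [246, 156, 4, 5, 16], [246, 166, 4, 4, 13], [286, 185, 31, 22, 121], [279, 194, 36, 19, 171], [435, 204, 77, 95, 4125], [288, 232, 120, 139, 5419], [344, 293, 133, 91, 5276]]
```

The picture limit is reached, so the last checks are numeric: lever angle, row joints and tin position, by the same method before and after.

```bash
python3 - <<'E'
from h import *
for n in("top0","t11"):
    g=np.load(n+".npy",allow_pickle=True).item(); hsv=cv2.cvtColor(g["frame"],cv2.COLOR_RGB2HSV)
    m=(hsv[:,:,0]<20)&(hsv[:,:,1]>90); ys,xs=np.where(m)
    W=np.array([w2j(ray(g,u,v,.04)) for u,v in zip(xs,ys)])-[-.0705,.0125]
    r=np.hypot(*W.T); a=np.arctan2(-W[:,0],W[:,1]); k=(r>.045)&(r<.135)&(a>.6)&(a<1.4)&(W[:,1]>.02)&(W[:,1]<.1)
    vx,vy,x,y=cv2.fitLine(W[k].astype(np.float32),cv2.DIST_HUBER,0,.001,.001).ravel()
    print(n,"lever n",k.sum(),"mean ang",np.median(a[k]).round(3),"line ang",np.arctan2(-vx*np.sign(vy),abs(vy)).round(3),"r max",r[k].max().round(3))
    v=round(proj(g,[*j2w((.1,-.045)),.046])[1]); row=hsv[v,175:235]
    br=g["frame"][v-6:v+7,175:235].mean((0,2)); print(" hue",row[:,0].tolist()); print(" br",br.round().astype(int).tolist())
    # tin / sanding block area
    lo=cv2.inRange(hsv,(0,0,120),(180,60,255))[228:272,285:335]; print(" tin px",lo.sum()//255,np.array(np.nonzero(lo)).mean(1).round(1))
g=np.load("t11.npy",allow_pickle=True).item()
print("pred px jaw",[proj(g,[*j2w((x,-.045)),z])[0].round(1)-175 for x,z in((.088,.078),(.122,.046),(.156,.046),(.19,.06))])
E
```

```text
top0 lever n 299 mean ang 0.964 line ang 1.006 r max 0.135
 hue [110, 10, 11, 13, 13, 13, 14, 14, 15, 22, 27, 30, 28, 26, 28, 28, 26, 27, 31, 32, 32, 31, 27, 28, 34, 35, 32, 26, 28, 27, 27, 28, 27, 26, 29, 30, 33, 33, 29, 23, 22, 29, 27, 27, 28, 28, 26, 28, 32, 32, 33, 29, 29, 34, 32, 21, 14, 14, 14, 14]
 br [132, 129, 122, 119, 121, 122, 111, 72, 43, 63, 119, 164, 173, 171, 172, 173, 171, 173, 176, 178, 178, 163, 111, 104, 157, 180, 177, 163, 170, 172, 172, 174, 173, 172, 174, 177, 178, 178, 163, 116, 125, 164, 171, 172, 174, 173, 172, 174, 178, 178, 178, 163, 135, 168, 176, 145, 114, 109, 110, 110]
 tin px 497 [22.1 24. ]
t11 lever n 283 mean ang 1.059 line ang 1.126 r max 0.135
 hue [100, 0, 13, 13, 14, 14, 14, 16, 23, 28, 27, 27, 28, 27, 26, 29, 31, 32, 31, 27, 28, 28, 26, 28, 28, 27, 27, 30, 32, 32, 30, 24, 29, 29, 27, 28, 28, 27, 28, 31, 31, 27, 17, 13, 14, 14, 14, 14, 14, 14, 14, 14, 13, 14, 13, 14, 13, 14, 14, 14]
 br [135, 132, 123, 121, 124, 125, 113, 88, 122, 165, 173, 175, 176, 175, 174, 177, 180, 181, 180, 174, 176, 178, 174, 175, 177, 176, 175, 179, 181, 182, 172, 153, 171, 176, 175, 177, 177, 176, 177, 180, 174, 151, 126, 114, 113, 113, 113, 114, 114, 115, 116, 108, 72, 66, 101, 116, 122, 135, 150, 149]
 tin px 500 [22.1 24. ]
pred px jaw [np.float64(41.19999999999999), np.float64(31.099999999999994), np.float64(19.400000000000006), np.float64(6.599999999999994)]
```

```bash
python3 -c "
from h import *
state(); print(workorder.job_done())"
```

```text
{'clock': 21.7333, 'position': [0.4139, -0.4113, 0.137], 'tool_rot': [-1.5718, 0.0004, -0.0107], 'force': [0.9562, 1.4242, 0.5949], 'grip_width': 0.0002}
the job is handed in; nothing more can be done
None
```

The three blocks are closed up against the end stop and the cam is locked. I handed the job in at 21.7 s of the 70 s; no verdict is reported.

1. **Lever off:** I swung it onto the stop dowel, which resisted at 19 N. The jaw had not been pushed by then.
2. **Slide forward:** I pushed the jaw until it stood still at 34 N.
3. **Lever back:** I pushed to about 14 N equivalent at the lever's end, about 1.02 rad by the given force figures. Then I lifted clear.

**Last checks:**
- **Row and jaw:** the jaw's front edge is within 1 px of its predicted place (one pixel is about 3 mm), and no gaps show between the blocks.
- **Lever:** it reads 1.06 to 1.13 rad in the final top picture, and the same method read 0.96 to 1.01 at the start. The force suggests about 1.0, so the readings disagree by up to about 0.1, but all are above 0.90.
- **Bystanders:** the tin is unmoved, and no picture change shows at the spare block, jar, bottle, rule or sanding block. The arm blocked the view of the hammer's area, but it only passed well above it.

**What went wrong or disagreed:**
- **First sweep missed:** it passed over the lever without touching. Two views put the shut fingertips about 25 mm behind the TCP instead of 14 mm ahead, so I used that value from then on.
- **Final picture not viewed:** the limit of 12 was reached, so the last checks were numeric only.

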